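# Flip the two shaker lids shut

### The job

Close up the two round aluminium shakers on the prep surface, the tall one and the squat one: with the fingertips, push each standing flip-top lid over and press it down until it is fully shut, in either order. Push only, do not pick anything up: both shakers stay standing where they are, the square tin's lid stays open, and the other things are left undisturbed.

Things in the scene. Friction and masses are not known exactly. Their poses are not given: they have to be found in the camera images.
- tall_shaker: the tall round aluminium shaker with a flip-top lid, 76 mm across, 140 mm high without the lid, loose, about 0.5 kg: it tips if pushed hard. Origin at the centre of its underside, z up; its own +x points from its centre to the lid's hinge, so the open lid swings shut towards its own -x
- tall_lid (a joint): lid angle of the tall shaker, rad: 0 fully shut, flat on the rim; 1.57 upright; more leans back, away from the shaker (stop at 2.2). Starts at 1.6 to 2.0. Friction hinge, about 0.02 N m, no spring: the lid stays where it is left. Lid: aluminium disc 76 mm across, 5 mm thick, dark seal inside, its edge 3 mm from the hinge axis, with a 20 mm wide thumb tab opposite, ending 91 mm from the axis
- tall_hinge (a point): middle of the hinge axis of the tall shaker's lid, at the rim: 41 mm from the shaker's centre line along its own +x, 141.5 mm above the surface; the axis is level, along the shaker's own y
- squat_shaker: the squat round aluminium shaker with a flip-top lid, 76 mm across, 90 mm high without the lid, loose, about 0.45 kg: it tips if pushed hard. Origin at the centre of its underside, z up; its own +x points from its centre to the lid's hinge, so the open lid swings shut towards its own -x
- squat_lid (a joint): lid angle of the squat shaker, rad: 0 fully shut, flat on the rim; 1.57 upright; more leans back, away from the shaker (stop at 2.2). Starts at 1.6 to 2.0. Friction hinge, about 0.02 N m, no spring: the lid stays where it is left. Lid: aluminium disc 76 mm across, 5 mm thick, dark seal inside, its edge 3 mm from the hinge axis, with a 20 mm wide thumb tab opposite, ending 91 mm from the axis
- squat_hinge (a point): middle of the hinge axis of the squat shaker's lid, at the rim: 41 mm from the shaker's centre line along its own +x, 91.5 mm above the surface; the axis is level, along the shaker's own y
- tin: square steel tin, open, 90 x 90 mm and 75 mm high, fixed; origin at the centre of its underside. To be left open
- tin_lid (a joint): angle of the tin's square lid (90 mm), hinged on the tin's own +x edge, rad: 0 shut, 1.57 upright; it starts between 1.6 and 1.85, its top edge then about 165 mm above the surface. Leave it open
- tamper: bystander: steel tamper standing on the black silicone mat, 58 mm across, 87 mm high, origin at the centre of its underside
- pitcher: bystander: steel milk pitcher, 88 mm across, 100 mm high, handle at its own +y reaching 72 mm from the centre; origin at the centre of its underside
- cup: bystander: white ceramic cup with a handle, 64 mm across, 60 mm high; origin at the centre of its underside
- portafilter: bystander: steel portafilter with a black handle, 45 mm high, lying on the surface; basket 68 mm across, handle to its own -x reaching 165 mm; origin at the centre of the basket's underside
- mat: black silicone tamping mat with two raised edges, 150 x 120 mm, 6 mm thick, 12 mm at the edges, fixed; origin at the centre of its underside
- dishes: three stacked tiers of white ceramic dishes, 140 mm across, 102 mm high, fixed; origin at the centre of its underside
Things that resemble listed ones, but are neither listed nor needed, are in the scene too. Leave any purple or red look-alike of the tall_shaker alone. What is shaped like the squat_shaker but yellow is not meant.

How it is judged (in metres and radians):
At the end, for the whole second after the job is handed in: both shaker lids shut to within 0.08 rad (about 7 mm at the tab), both shakers upright at rest within 40 mm of where they stood, the tin's lid still open beyond 1.3 rad (value of joint each of tall_lid, squat_lid below 0.08 rad and value of joint tin_lid above 1.3 rad and angle between each of tall_shaker, squat_shaker's own z axis and vertical below 0.05 rad and distance of each of tall_shaker, squat_shaker from where it was at the start of the episode below 0.04 m and linear speed of each of tall_shaker, squat_shaker below 0.02 m/s); the robot touches nothing.
It fails at once if a shaker is shoved more than 40 mm, tipped past 0.4 rad, or lifted off the surface (distance of any of tall_shaker, squat_shaker from where it was at the start of the episode above 0.04 m or angle between any of tall_shaker, squat_shaker's own z axis and vertical above 0.4 rad or height (world z) of any of tall_shaker, squat_shaker above 0.018 m).
It fails at once if the tin's lid is pushed shut (below 1.2 rad) (value of joint tin_lid below 1.2 rad).
It fails at once if a bystander is moved or lifted by more than 30 mm (distance of any of pitcher, cup, tamper, portafilter from where it was at the start of the episode above 0.03 m).
It fails at once if a bystander is knocked over (angle between any of pitcher, cup, tamper, portafilter's own z axis and vertical above 0.5 rad).
It also fails if it takes over 48 s, if anything falls off the work surface, if the arm or the gripper's body presses on something with over 40 N, if the wrist force passes 120 N, or if a joint passes its speed limit or range.

### The arm

A 7-joint arm with a two-finger parallel gripper is mounted at the origin on the work surface. World frame = base frame: x ahead of the robot, y to its left, z up, the work surface at z = 0. Lengths are in m, angles in degrees, forces in N, time in s.
With the tool pointing down it reaches from about 0.35 to 0.9 m from the base axis. Payload 8.1 kg.
Tool frame: the origin (TCP) lies midway between the tips of the shut fingers; the grasp point (between the pads) lies 19 mm behind it (bot.tcp_to_grasp is the distance from the TCP to the grasp point, in m); z points along the fingers, y is the direction in which the jaws open and shut (so a half turn about z gives the same grasp; the last joint's range is limited). The gripper opens to 85 mm and grips with 20 to 120 N. Pads are 22 mm wide; open, the fingers measure 114 mm over their backs; the gripper's body (76 mm by 85 mm) begins 54 mm behind the grasp point. The pads swing forward as they close: fully open they stand 13 mm farther back than shut.
Start: joints at [-82.941, 24.895, 1.432, 90.138, -0.665, 64.973, -4.303], TCP at [0.14, 0.609, 0.231] pointing down, gripper open.
Joint ranges: [-149.89, 149.89], [-25.12, 119.58], [-72.63, 75.52], [4.76, 147.25], [-75.54, 255.54], [6.69, 114.76], [-157.13, 157.13]. Speed limits (degrees/s): [127.2, 127.2, 172.46, 172.46, 180, 180, 180].

### API

Orientations are given as a 3x3 rotation matrix whose columns are the frame's x, y, z axes.
In Python, from plant import bot, eyes, finder gives the robot as it stands.
- The arm moves only by the tool send_rows, never from a script. Its argument "moves" is a list of rows, each an object with "travel": the shift along the tool's x, y, z in mm, a list of three; "turn": the turn, a rotation vector about the tool's x, y, z in rad, a list of three. In form: [{"travel": [x, y, z], "turn": [wx, wy, wz]}, ...]. A call has 1 to 5 rows; each row shifts and turns the commanded pose from where the row before left it, along the tool's axes as they then stand; what a row does not reach is not made up. A row lasts 1/10 s, in which the tool goes at most 50 mm and 8.59 degrees, less where a joint would pass 70% of its speed; a pose out of reach is approached as far as the arm can. A call with a gripper value outside its range is refused whole. "gripper" is the closure, from -1 (fully open) to 1 (shut), set as the call begins (left out, the last holds). The fingers move at their own pace and stop on an object; "grip_force" is the grip in N (left out, the last holds). Time passes only in rows, so rows that do not move let the fingers close. It gives the time, the measured TCP pose, the force and the opening at its end, in the units of the state.
- bot.state(): the state, without advancing time (a new reading comes with each control period).
- eyes.read_camera(name): name is "scene" or "top" or "wrist"; returns (picture, depth): 384x512x3 uint8, blue, green, red; 384x512 float32, m along the optical axis (not along the pixel's ray), 0 where there is no reading.
- eyes.calibration(name): a dict with "fov_y" (degrees; the focal length in pixels is half the picture's height over the tangent of half this angle, whatever the lens; pixels are square), "cx", "cy" (the principal point, pixels), "xyz" and "attitude" of the camera in the world. Camera axes: x right, y up, looking along -z (the intrinsics and any distortion apply to the point x, -y, -z); pixel columns grow to the right and rows downward; lengths in m; the calibration is good to about 2 mm. A picture is of the moment at which its call begins: read the wrist's pose just before it. calibration takes no time and is no camera call; for the wrist camera it gives the pose at the moment of the call.
- bot.job_done(): hands the job in, once; it reports no verdict.
Trained networks look in the newest picture that a camera, given by its name, has taken for a name from the list of things; names that differ only in an ending like _2 or _b are one class to them, and where a whole thing is asked for, a point or a joint stands for the part that bears it (a point fixed in the world has none). Each returns a list of dicts, best first, with "p" (0 to 1); they miss things now and then, are a little off and sometimes report something else, mostly with a low value. They report only what shows in the picture. A call takes as long as a camera call. They do not tell look-alikes from the thing itself.
- finder.look_for(camera, thing): "box" ([left, top, right, bottom] in pixels, round what is visible of it).
- finder.masks_of(camera, thing): "mask" (384x512 bool, what is visible of it) and "box" ([left, top, right, bottom] in pixels, round what is visible of it).
- finder.spot_point(camera, thing): "xy" ([column, row] in pixels: a listed point, or the origin of a listed thing).
The state is a dict: "time_s": time; "q": joint angles; "dq": joint speeds; "tau": joint torques, N m; "tool_pos": TCP position; "tool_rot": TCP orientation; "force": force on the tool from outside, world axes, zero at the start; "torque": the same for the moment, N m; "width": finger opening in m.
Only numpy, scipy, OpenCV 4.12 (cv2) and the standard library are available. Lean on these libraries where they do the work, as an engineer would, in place of code of your own. Each camera call takes 0.05 s, during which the arm holds its last target.

## Working session

There is one attempt and no reset: what is moved stays moved. The work goes in short steps, Python scripts to look and compute and a tool call to move; the robot and the scene stay as the last step left them, time stands still between calls to the robot, and variables do not carry over. Pictures are saved under pics/ and viewed, and the job is handed in when it is done.

Besides the shell and the picture viewer there is one more tool, called after "Request:" by a JSON object that holds its "name" and its "arguments". send_rows: Moves the arm, as the interface text tells. Its arguments: {"type":"object","properties":{"moves":{"type":"array"},"gripper":{"type":"number"},"grip_force":{"type":"number"}},"required":["moves"]}

```bash
ls; mkdir -p pics; cat > h.py <<'E'
import numpy as np, cv2
from plant import bot, eyes, finder
def cam(n):
    c=eyes.calibration(n); im,d=eyes.read_camera(n); return c,im,d
def world(c,d,u,v,z=None):
    f=384/2/np.tan(np.radians(c['fov_y'])/2)
    z=d[int(round(v)),int(round(u))] if z is None else z
    p=np.array([(u-c['cx'])/f*z,-(v-c['cy'])/f*z,-z])
    return np.array(c['attitude'])@p+np.array(c['xyz'])
E
python3 - <<'E'
from h import *
print(bot.state())
for n in ('scene','top','wrist'):
    c,im,d=cam(n); print(n,c)
    cv2.imwrite(f'pics/{n}0.png',im); np.savez(f'{n}0.npz',d=d,im=im,**{k:v for k,v in c.items()})
    if n!='wrist':
      for t in ('tall_shaker','squat_shaker','tall_hinge','squat_hinge','tin'):
        for r in finder.look_for(n,t)[:4]: print(t,np.round(r['box']),round(r['p'],2))
        if 'hinge' in t:
          for r in finder.spot_point(n,t)[:4]: print(' pt',t,np.round(r['xy'],1),round(r['p'],2))
E
```

```text
pics
{'time_s': 0.0, 'q': array([-82.94292754,  24.93760011,   1.43118091,  90.18901584,
        -0.66412405,  64.97301198,  -4.30084203]), 'dq': array([-0.0144698 ,  0.08244384,  0.09603691, -0.16340232,  0.03146846,
       -0.04167389, -0.01091512]), 'tau': array([ 6.79029436e-04, -6.70474505e+01,  1.02545075e+00, -3.16202867e+01,
        1.56537473e-02,  1.26599593e-02,  2.58968680e-05]), 'tool_pos': array([0.13985882, 0.60863431, 0.23051416]), 'tool_rot': array([[-9.74614353e-01,  2.23890199e-01, -2.03742565e-04],
       [ 2.23890238e-01,  9.74613083e-01, -1.58089475e-03],
       [-1.55376670e-04, -1.58637868e-03, -9.99998730e-01]]), 'force': array([-0.55247779,  0.55764393,  0.29726138]), 'torque': array([ 0.02032632,  0.02493841, -0.0296448 ]), 'width': 0.08560007374769532}
scene {'fov_y': 49.366670605427714, 'cx': 259.19394892589105, 'cy': 189.7579885839245, 'xyz': array([ 1.49187645, -0.2163486 ,  0.91399099]), 'attitude': array([[ 0.22847976, -0.64069354,  0.7330135 ],
       [ 0.9734456 ,  0.16130264, -0.162435  ],
       [-0.01416596,  0.75066187,  0.66053469]])}
tall_shak
[... 1146 characters left out ...]
0.] 0.92
tall_hinge [293. 176. 319. 218.] 0.88
tall_hinge [302. 228. 332. 258.] 0.69
 pt tall_hinge [334.8 214.6] 0.77
 pt tall_hinge [308.7 233. ] 0.64
 pt tall_hinge [305.3 188.6] 0.62
squat_hinge [169. 187. 193. 224.] 0.76
squat_hinge [174. 245. 204. 267.] 0.75
squat_hinge [372. 208. 404. 242.] 0.63
 pt squat_hinge [203.4 261.2] 0.6
tin [242. 118. 273. 157.] 0.9
wrist {'fov_y': 58.32567856078233, 'cx': 255.94458575578707, 'cy': 192.12021841655383, 'xyz': array([0.06652744, 0.62586262, 0.37424176]), 'attitude': array([[ 2.23729739e-01, -9.32075452e-01, -2.84921665e-01],
       [ 9.74651142e-01,  2.13838633e-01,  6.57889770e-02],
       [-3.93031122e-04, -2.92418176e-01,  9.56290466e-01]])}
```

```bash
python3 - <<'E'
import cv2
a=cv2.imread('pics/scene0.png');cv2.imwrite('pics/sceneZ.png',cv2.resize(a[110:290,110:380],None,fx=2.9,fy=2.9,interpolation=cv2.INTER_CUBIC))
a=cv2.imread('pics/top0.png');cv2.imwrite('pics/topZ.png',cv2.resize(a[90:300,130:410],None,fx=2.8,fy=2.8,interpolation=cv2.INTER_CUBIC))
E
```

```text
(no output)
```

View pics/sceneZ.png

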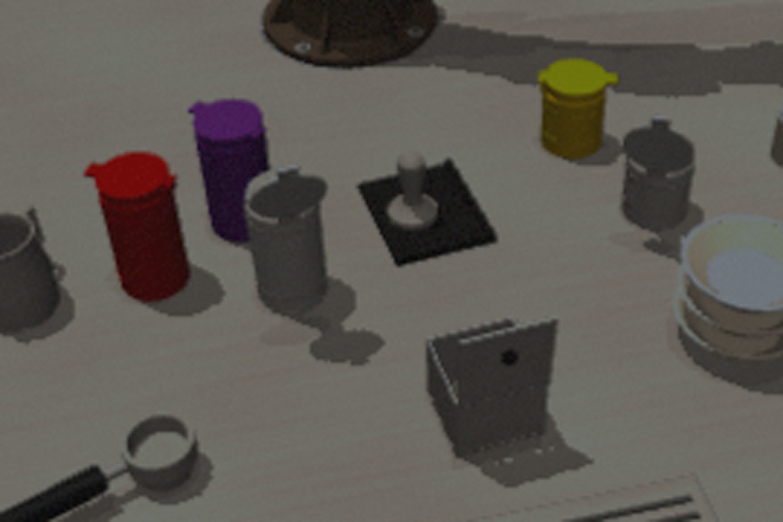

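View pics/topZ.png

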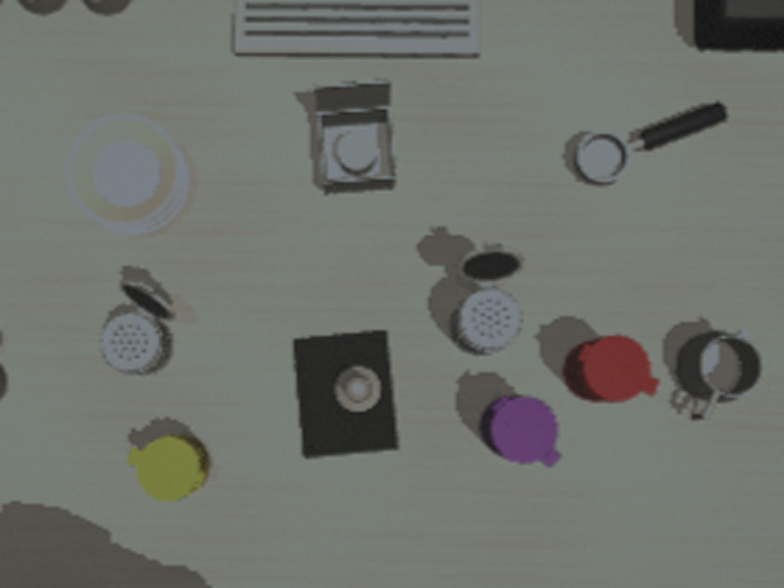

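View pics/top0.png

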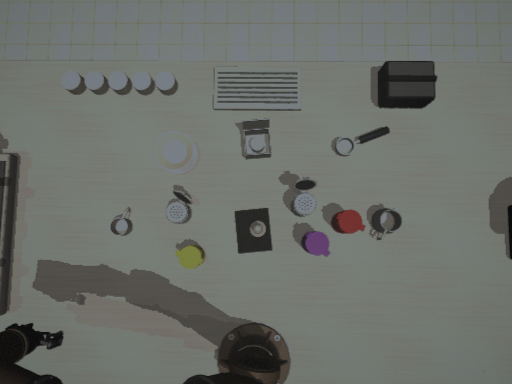

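View pics/scene0.png

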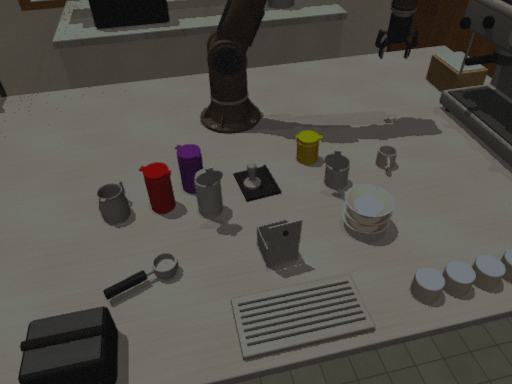

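Targets: in the top view the tall candidates are aluminium (305,204), red (348,222) and purple (317,243). The squat ones are aluminium (177,212) and yellow (190,257). The bare aluminium ones with open lids are meant. Next I confirm with a crop and measure them.

```bash
python3 - <<'E'
import numpy as np, cv2
from h import world
from scipy.optimize import least_squares
def cloud(n):
    z=np.load(n+'0.npz'); c={k:z[k] for k in ('fov_y','cx','cy','xyz','attitude')}; d=z['d'].astype(float)
    f=192/np.tan(np.radians(float(c['fov_y']))/2)
    v,u=np.mgrid[:384,:512]
    p=np.stack([(u-c['cx'])/f*d,-(v-c['cy'])/f*d,-d],-1)@c['attitude'].T+c['xyz']
    return p,d>0
for n,bx in (('top',{'tall':(285,165,330,225),'squat':(155,180,205,230)}),('scene',{'tall':(185,155,235,220),'squat':(315,140,360,195)})):
    p,ok=cloud(n)
    if n=='top': print('table z',np.median(p[270:300,330:400][ok[270:300,330:400]],axis=0))
    else: print('table z',np.median(p[120:140,80:150][ok[120:140,80:150]],axis=0))
    for t,(l,T,r,b) in bx.items():
        H=.14 if t=='tall' else .09
        q=p[T:b,l:r][ok[T:b,l:r]]
        rim=q[abs(q[:,2]-H)<.012]
        print(n,t,'rim n',len(rim),rim.min(0).round(3),rim.max(0).round(3))
        hi=q[q[:,2]>H+.02]
        print(' lid n',len(hi),hi.min(0).round(3),hi.max(0).round(3),hi.mean(0).round(3))
        if len(hi)>20:
            U,S,V=np.linalg.svd(hi-hi.mean(0)); print('  normal',V[2].round(3),'rms',S[2]/len(hi)**.5)
z=np.load('top0.npz');im=z['im']
a=cv2.resize(im[165:225,275:335],(480,480),interpolation=cv2.INTER_CUBIC);b=cv2.resize(im[175:235,145:205],(480,480),interpolation=cv2.INTER_CUBIC)
cv2.imwrite('pics/crop.png',cv2.resize(np.hstack([a,b]),(800,400)))
E
```

```text
table z [ 2.61047702e-01 -3.82803952e-01 -5.83550673e-05]
top tall rim n 433 [ 0.497 -0.198  0.128] [ 0.578 -0.123  0.152]
 lid n 225 [ 0.576 -0.194  0.16 ] [ 0.609 -0.122  0.229] [ 0.592 -0.157  0.191]
  normal [-0.918 -0.054  0.394] rms 0.0015242046112054263
top squat rim n 383 [0.463 0.228 0.078] [0.54  0.304 0.101]
 lid n 132 [0.526 0.206 0.11 ] [0.569 0.271 0.18 ] [0.548 0.236 0.144]
  normal [-0.825  0.474  0.307] rms 0.0015824144958163043
table z [-1.78204063e-02 -4.69570656e-01  3.26417826e-04]
scene tall rim n 222 [ 0.423 -0.216  0.128] [ 0.582 -0.131  0.152]
 lid n 284 [ 0.582 -0.195  0.16 ] [ 0.611 -0.12   0.227] [ 0.596 -0.157  0.19 ]
  normal [-0.932 -0.055  0.359] rms 0.001324143592467159
scene squat rim n 177 [0.365 0.224 0.078] [0.671 0.301 0.102]
 lid n 287 [0.528 0.205 0.11 ] [0.571 0.272 0.179] [0.551 0.237 0.141]
  normal [-0.834  0.484  0.265] rms 0.0017008838510753398
```

View pics/crop.png

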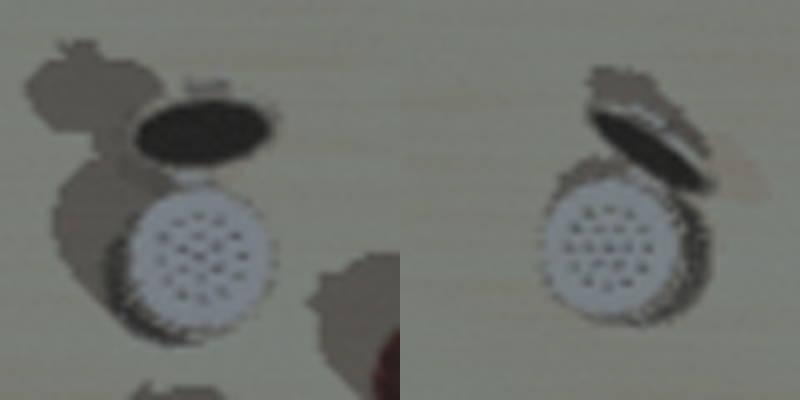

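The crop shows both bare aluminium bodies with perforated tops and open lids with dark seals (tall at (305,204), squat at (177,212)). Measured rims and lids fit the given sizes:

| Shaker | Centre (m) | Hinge yaw | Lid angle |
|---|---|---|---|
| Tall | (0.535, -0.160) | about 3° | about 1.95 rad |
| Squat | (0.501, 0.266) | about -30° | about 1.86 rad |

I'll do the squat one first, going behind its lid with the fingers shut.

Request:
{"name": "send_rows", "arguments": {"moves": [{"travel": [-41, -22, -6], "turn": [0, 0, 0]}, {"travel": [-41, -22, -6], "turn": [0, 0, 0]}, {"travel": [-41, -22, -6], "turn": [0, 0, 0]}, {"travel": [-41, -22, -6], "turn": [0, 0, 0]}, {"travel": [-41, -22, -6], "turn": [0, 0, 0]}], "gripper": 1, "grip_force": 20}}

```text
time_s: 1.35
tool_pos: [0.3164, 0.4547, 0.2618]
tool_rot: [[-0.975, 0.224, 0.0], [0.224, 0.975, 0.001], [-0.0, 0.001, -1.0]]
force: [0.4, 0.5, -0.5]
width: 0.0126
```

Request:
{"name": "send_rows", "arguments": {"moves": [{"travel": [-41, -22, 0], "turn": [0, 0, 0]}, {"travel": [-41, -22, 0], "turn": [0, 0, 0]}, {"travel": [-41, -22, 0], "turn": [0, 0, 0]}, {"travel": [-41, -22, 0], "turn": [0, 0, 0]}, {"travel": [-41, -22, 0], "turn": [0, 0, 0]}]}}

```text
time_s: 1.85
tool_pos: [0.4915, 0.3015, 0.2616]
tool_rot: [[-0.975, 0.224, 0.0], [0.224, 0.975, 0.001], [-0.0, 0.001, -1.0]]
force: [1.1, 1.2, -0.2]
width: 0.0004
```

Request:
{"name": "send_rows", "arguments": {"moves": [{"travel": [-42, -22, 0], "turn": [0, 0, 0]}, {"travel": [-42, -22, 0], "turn": [0, 0, 0]}, {"travel": [-42, -22, 0], "turn": [0, 0, 0]}, {"travel": [0, 0, 0], "turn": [0, 0, 0.148]}, {"travel": [0, 0, 0], "turn": [0, 0, 0.148]}]}}

```text
time_s: 2.35
tool_pos: [0.5996, 0.208, 0.261]
tool_rot: [[-0.862, 0.507, 0.0], [0.507, 0.862, -0.001], [-0.0, -0.001, -1.0]]
force: [-0.9, 0.8, -0.6]
width: -0.0003
```

```bash
cat > go.py <<'E'
import sys
from h import *
HG={'squat':(np.array([.5365,.2455,.0915]),-30.),'tall':(np.array([.576,-.1576,.1415]),3.4)}
def rel(name,pos=None):
    s=bot.state();h,y=HG[name];o=np.array([np.cos(np.radians(y)),np.sin(np.radians(y)),0]);t=np.array([-o[1],o[0],0])
    d=s['tool_pos']-h; return -d@o,d@t,d[2],o,t,s
if __name__=='__main__':
    n=sys.argv[1]; a,b,h,o,t,s=rel(n)
    print('s',round(a*1e3,1),'lat',round(b*1e3,1),'h',round(h*1e3,1),'time',s['time_s'],'F',s['force'].round(2),'w',s['width'])
    R=s['tool_rot'];print('toolx in (s,lat):',-R[:,0]@o,R[:,0]@t,'toolz',R[:,2].round(3), s['tool_pos'].round(4))
    if len(sys.argv)>2:
        S,H=map(float,sys.argv[2:4]); w=-(S-a*1e3)*o-b*1e3*t+np.array([0,0,H-h*1e3]); print('travel',(R.T@w).round(1))
E
python3 go.py squat -72 57
```

```text
s -73.4 lat -0.9 h 169.5 time 2.35 F [-0.88  0.78 -0.63] w -0.00030856060474554584
toolx in (s,lat): 0.9999687223448745 0.007897481786517146 toolz [ 0.    -0.001 -1.   ] [0.5996 0.208  0.261 ]
travel [  1.5   1.  112.5]
```

Request:
{"name": "send_rows", "arguments": {"moves": [{"travel": [0, 0, 40], "turn": [0, 0, 0]}, {"travel": [0, 0, 40], "turn": [0, 0, 0]}, {"travel": [0, 0, 32], "turn": [0, 0, 0]}]}}

```text
time_s: 2.65
tool_pos: [0.5977, 0.2103, 0.1474]
tool_rot: [[-0.867, 0.498, -0.001], [0.498, 0.867, -0.0], [0.001, -0.001, -1.0]]
force: [-0.1, 0.8, -0.8]
width: 0.0
```

Request:
{"name": "send_rows", "arguments": {"moves": [{"travel": [12, 0, 0], "turn": [0, 0, 0]}, {"travel": [12, 0, 0], "turn": [0, 0, 0]}, {"travel": [12, 0, 0], "turn": [0, 0, 0]}, {"travel": [12, 0, 0], "turn": [0, 0, 0]}, {"travel": [12, 0, 0], "turn": [0, 0, 0]}]}}

```text
time_s: 3.15
tool_pos: [0.5459, 0.2414, 0.1508]
tool_rot: [[-0.867, 0.498, 0.002], [0.498, 0.867, 0.002], [-0.001, 0.002, -1.0]]
force: [0.5, -0.6, 0.6]
width: -0.0001
```

```bash
python3 - <<'E'
from h import *
for n,(l,t,r,b) in (('scene',(290,110,380,215)),('top',(140,160,220,250))):
    c,im,d=cam(n); cv2.imwrite(f'pics/a_{n}.png',cv2.resize(im[t:b,l:r],None,fx=5,fy=5,interpolation=cv2.INTER_CUBIC))
E
python3 go.py squat 8 54
```

```text
s -8.7 lat 1.3 h 58.7 time 3.25 F [-0.34 -0.53  0.17] w 8.48137193057907e-05
toolx in (s,lat): 0.9999900037676358 -0.004419897160604267 toolz [ 0.     0.002 -1.   ] [0.5447 0.2422 0.1502]
travel [16.7 -1.2  4.7]
```

View pics/a_scene.png

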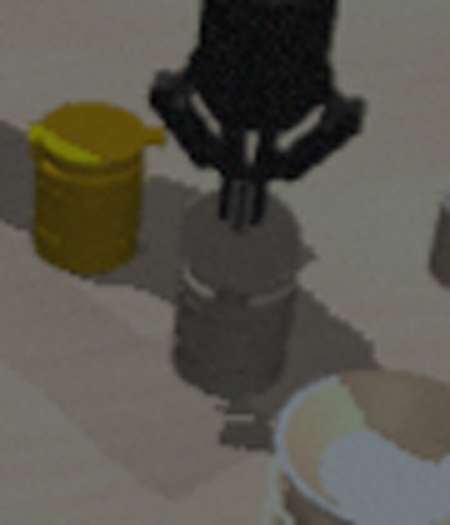

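The picture shows the fingers behind the squat lid at about (335,155) in the scene view. The lid is now past upright and the body hasn't moved. I'll follow the closing arc.

Request:
{"name": "send_rows", "arguments": {"moves": [{"travel": [9, 0, 0], "turn": [0, 0, 0]}, {"travel": [7, 0, 2], "turn": [0, 0, 0]}, {"travel": [7, 0, 3], "turn": [0, 0, 0]}, {"travel": [7, 0, 4], "turn": [0, 0, 0]}, {"travel": [6, 0, 5], "turn": [0, 0, 0]}]}}

```text
time_s: 3.75
tool_pos: [0.5145, 0.2585, 0.1349]
tool_rot: [[-0.867, 0.498, -0.0], [0.498, 0.867, 0.0], [0.0, -0.0, -1.0]]
force: [-0.1, 0.6, 0.5]
width: -0.0001
```

Request:
{"name": "send_rows", "arguments": {"moves": [{"travel": [6, 0, 6], "turn": [0, 0, 0]}, {"travel": [5, 0, 6], "turn": [0, 0, 0]}, {"travel": [4, 0, 7], "turn": [0, 0, 0]}, {"travel": [3, 0, 7], "turn": [0, 0, 0]}, {"travel": [1, 0, 4], "turn": [0, 0, 0]}]}}

```text
time_s: 4.25
tool_pos: [0.498, 0.2677, 0.1044]
tool_rot: [[-0.867, 0.498, -0.001], [0.498, 0.867, -0.0], [0.0, -0.001, -1.0]]
force: [-0.2, 0.2, 0.2]
width: 0.0003
```

```bash
python3 go.py squat 48 4
```

```text
s 44.4 lat 0.0 h 12.9 time 4.25 F [-0.23  0.21  0.19] w 0.00033432787507871174
toolx in (s,lat): 0.9999979495556315 -0.001974546403082073 toolz [-0.001 -0.    -1.   ] [0.498  0.2677 0.1044]
travel [ 3.6 -0.   8.9]
```

Request:
{"name": "send_rows", "arguments": {"moves": [{"travel": [2, 0, 3], "turn": [0, 0, 0]}, {"travel": [1, 0, 3], "turn": [0, 0, 0]}, {"travel": [0, 0, 2], "turn": [0, 0, 0]}, {"travel": [0, 0, 1], "turn": [0, 0, 0]}]}}

```text
time_s: 4.65
tool_pos: [0.496, 0.2692, 0.0964]
tool_rot: [[-0.867, 0.499, -0.0], [0.499, 0.867, 0.0], [0.0, 0.0, -1.0]]
force: [-2.6, -0.5, 8.5]
width: 0.0004
```

Request:
{"name": "send_rows", "arguments": {"moves": [{"travel": [0, 0, 1], "turn": [0, 0, 0]}, {"travel": [0, 0, 1], "turn": [0, 0, 0]}, {"travel": [0, 0, 0], "turn": [0, 0, 0]}]}}

```text
time_s: 4.95
tool_pos: [0.4962, 0.2694, 0.0962]
tool_rot: [[-0.867, 0.499, 0.001], [0.499, 0.867, 0.001], [0.0, 0.001, -1.0]]
force: [-7.1, -3.2, 20.1]
width: -0.0002
```

The squat lid stalled at TCP z 0.096 (its shut height) with 20 N on it. Lifting off to check.

Request:
{"name": "send_rows", "arguments": {"moves": [{"travel": [0, 0, -15], "turn": [0, 0, 0]}, {"travel": [0, 0, -40], "turn": [0, 0, 0]}, {"travel": [0, 0, -40], "turn": [0, 0, 0]}, {"travel": [0, 0, -40], "turn": [0, 0, 0]}, {"travel": [0, 0, -40], "turn": [0, 0, 0]}]}}

```text
time_s: 5.45
tool_pos: [0.4959, 0.2688, 0.2712]
tool_rot: [[-0.867, 0.499, 0.0], [0.499, 0.867, 0.0], [-0.0, 0.0, -1.0]]
force: [1.1, 0.5, -0.6]
width: 0.0003
```

```bash
python3 - <<'E'
from h import *
ims=[]
for n,(l,t,r,b) in (('scene',(290,110,370,210)),):
    c,im,d=cam(n); cv2.imwrite(f'pics/b_{n}.png',cv2.resize(im[t:b,l:r],None,fx=5,fy=5,interpolation=cv2.INTER_CUBIC))
    f=192/np.tan(np.radians(c['fov_y'])/2); v,u=np.mgrid[140:195,315:360]; z=d[140:195,315:360].astype(float)
    p=np.stack([(u-c['cx'])/f*z,-(v-c['cy'])/f*z,-z],-1)@c['attitude'].T+c['xyz']; p=p[z>0]
    q=p[(abs(p[:,2]-.095)<.015)&(np.hypot(p[:,0]-.501,p[:,1]-.266)<.06)]
    print(len(q),q.min(0).round(3),q.max(0).round(3)); k=q[q[:,2]>.088]; U,S,V=np.linalg.svd(k-k.mean(0)); print(k.mean(0),V[2])
s=bot.state(); print(s['tool_pos'],s['force']); print((s['tool_rot'].T@(np.array([.649,-.153,.285])-s['tool_pos'])*1e3).round(1))
E
```

```text
366 [0.454 0.228 0.08 ] [0.543 0.304 0.102]
[0.50247069 0.26530361 0.09621615] [-0.01983076  0.0053711  -0.99978892]
[0.49864725 0.27019377 0.2780089 ] [2.31423891 0.52469569 5.73929562]
[-341.5 -291.6   -8.2]
```

View pics/b_scene.png

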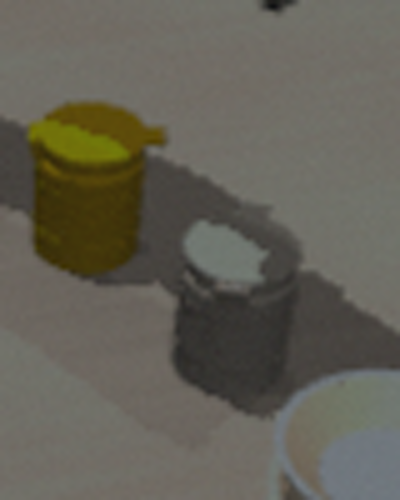

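The scene crop shows the squat lid flat at (335,160). Depth gives its top at z 0.096 with the normal within 0.02 rad of vertical, and the body hasn't moved. On to the tall one.

Request:
{"name": "send_rows", "arguments": {"moves": [{"travel": [-34, -29, -2], "turn": [0, 0, 0]}, {"travel": [-34, -29, -2], "turn": [0, 0, 0]}, {"travel": [-34, -29, -2], "turn": [0, 0, 0]}, {"travel": [-34, -29, -2], "turn": [0, 0, 0]}, {"travel": [-34, -29, -2], "turn": [0, 0, 0]}]}}

```text
time_s: 6.0
tool_pos: [0.5715, 0.0569, 0.2795]
tool_rot: [[-0.867, 0.498, 0.001], [0.498, 0.867, 0.0], [-0.0, 0.001, -1.0]]
force: [1.0, 0.1, 0.1]
width: -0.0001
```

Request:
{"name": "send_rows", "arguments": {"moves": [{"travel": [-34, -29, 0], "turn": [0, 0, 0]}, {"travel": [-34, -29, 0], "turn": [0, 0, 0]}, {"travel": [-34, -29, 0], "turn": [0, 0, 0]}, {"travel": [-34, -29, 0], "turn": [0, 0, 0]}, {"travel": [-34, -29, 0], "turn": [0, 0, 0]}]}}

```text
time_s: 6.5
tool_pos: [0.6466, -0.1536, 0.2792]
tool_rot: [[-0.867, 0.498, 0.0], [0.498, 0.867, 0.0], [-0.0, 0.0, -1.0]]
force: [0.3, 0.3, 0.2]
width: 0.0
```

Request:
{"name": "send_rows", "arguments": {"moves": [{"travel": [0, 0, 0], "turn": [0, 0, -0.146]}, {"travel": [0, 0, 0], "turn": [0, 0, -0.146]}, {"travel": [0, 0, 0], "turn": [0, 0, -0.146]}, {"travel": [0, 0, 0], "turn": [0, 0, -0.146]}]}}

```text
time_s: 6.9
tool_pos: [0.6462, -0.152, 0.279]
tool_rot: [[-0.998, -0.068, -0.0], [-0.068, 0.998, -0.0], [0.0, 0.0, -1.0]]
force: [0.5, 0.5, 0.1]
width: 0.0001
```

```bash
python3 go.py tall -73 57
```

```text
s -70.4 lat 1.4 h 137.5 time 6.9 F [0.5  0.53 0.1 ] w 0.00014360303601225957
toolx in (s,lat): 0.9999650916072605 -0.008355306686896956 toolz [-0. -0. -1.] [ 0.6462 -0.152   0.279 ]
travel [-2.6 -1.4 80.5]
```

Request:
{"name": "send_rows", "arguments": {"moves": [{"travel": [-3, -1, 40], "turn": [0, 0, 0]}, {"travel": [0, 0, 39], "turn": [0, 0, 0]}, {"travel": [0, 0, 0], "turn": [0, 0, 0]}]}}

```text
time_s: 7.2
tool_pos: [0.646, -0.1517, 0.1949]
tool_rot: [[-0.998, -0.062, -0.009], [-0.062, 0.998, 0.002], [0.009, 0.002, -1.0]]
force: [-1.6, 0.5, 0.1]
width: -0.0001
```

Request:
{"name": "send_rows", "arguments": {"moves": [{"travel": [12, 0, 0], "turn": [0, 0, 0]}, {"travel": [12, 0, 0], "turn": [0, 0, 0]}, {"travel": [12, 0, 0], "turn": [0, 0, 0]}, {"travel": [12, 0, 0], "turn": [0, 0, 0]}, {"travel": [12, 0, 0], "turn": [0, 0, 0]}]}}

```text
time_s: 7.7
tool_pos: [0.5897, -0.1566, 0.2023]
tool_rot: [[-0.998, -0.062, 0.002], [-0.062, 0.998, -0.0], [-0.002, -0.001, -1.0]]
force: [0.3, -0.1, 0.2]
width: -0.0003
```

```bash
python3 go.py tall 0 58; python3 - <<'E'
from h import *
n='scene';l,t,r,b=150,90,250,230
c,im,d=cam(n); cv2.imwrite(f'pics/c_{n}.png',cv2.resize(im[t:b,l:r],None,fx=4,fy=4,interpolation=cv2.INTER_CUBIC))
E
```

```text
s -13.8 lat 0.1 h 60.8 time 7.7 F [ 0.26 -0.06  0.18] w -0.0003179360059861624
toolx in (s,lat): 0.9999937170415802 -0.0025784511269651375 toolz [ 0.002 -0.    -1.   ] [ 0.5897 -0.1566  0.2023]
travel [13.8 -0.1  2.7]
```

View pics/c_scene.png

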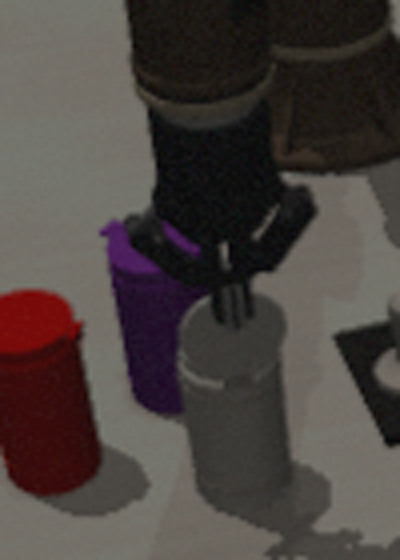

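The picture shows the fingers on the outside of the tall lid at about (208,165) in the scene view, with the lid roughly upright. The purple look-alike is behind and clear of the gripper. Same arc again.

Request:
{"name": "send_rows", "arguments": {"moves": [{"travel": [14, 0, 2], "turn": [0, 0, 0]}, {"travel": [7, 0, 2], "turn": [0, 0, 0]}, {"travel": [7, 0, 3], "turn": [0, 0, 0]}, {"travel": [7, 0, 4], "turn": [0, 0, 0]}, {"travel": [6, 0, 5], "turn": [0, 0, 0]}]}}

```text
time_s: 8.25
tool_pos: [0.5481, -0.1588, 0.1841]
tool_rot: [[-0.998, -0.062, 0.0], [-0.062, 0.998, 0.0], [-0.0, -0.0, -1.0]]
force: [0.3, 0.6, 0.4]
width: 0.0
```

Request:
{"name": "send_rows", "arguments": {"moves": [{"travel": [6, 0, 6], "turn": [0, 0, 0]}, {"travel": [5, 0, 6], "turn": [0, 0, 0]}, {"travel": [4, 0, 7], "turn": [0, 0, 0]}, {"travel": [3, 0, 7], "turn": [0, 0, 0]}, {"travel": [1, 0, 4], "turn": [0, 0, 0]}]}}

```text
time_s: 8.75
tool_pos: [0.5288, -0.1599, 0.1534]
tool_rot: [[-0.998, -0.062, -0.001], [-0.062, 0.998, 0.0], [0.001, 0.0, -1.0]]
force: [-0.0, 0.2, 0.5]
width: 0.0001
```

```bash
python3 go.py tall 47 4
```

```text
s 47.2 lat 0.5 h 11.9 time 8.75 F [-0.01  0.22  0.5 ] w 0.00012500818519451185
toolx in (s,lat): 0.9999957482181567 -0.0027297952995426434 toolz [-0.001  0.    -1.   ] [ 0.5288 -0.1599  0.1534]
travel [-0.2 -0.5  7.9]
```

Request:
{"name": "send_rows", "arguments": {"moves": [{"travel": [0, 0, 3], "turn": [0, 0, 0]}, {"travel": [0, 0, 2], "turn": [0, 0, 0]}, {"travel": [0, 0, 2], "turn": [0, 0, 0]}, {"travel": [0, 0, 1], "turn": [0, 0, 0]}]}}

```text
time_s: 9.15
tool_pos: [0.5297, -0.16, 0.1464]
tool_rot: [[-0.998, -0.062, 0.0], [-0.062, 0.998, -0.0], [-0.0, -0.0, -1.0]]
force: [-2.3, 1.5, 9.2]
width: -0.0002
```

Request:
{"name": "send_rows", "arguments": {"moves": [{"travel": [0, 0, 1], "turn": [0, 0, 0]}, {"travel": [0, 0, 1], "turn": [0, 0, 0]}, {"travel": [0, 0, 0], "turn": [0, 0, 0]}]}}

```text
time_s: 9.45
tool_pos: [0.5304, -0.1602, 0.1463]
tool_rot: [[-0.998, -0.062, 0.003], [-0.062, 0.998, 0.0], [-0.003, -0.0, -1.0]]
force: [-5.3, 2.3, 19.0]
width: -0.0003
```

Stalled at z 0.146 with 19 N, which is the tall lid's shut height. Lifting away and checking both.

Request:
{"name": "send_rows", "arguments": {"moves": [{"travel": [0, 0, -15], "turn": [0, 0, 0]}, {"travel": [0, 0, -40], "turn": [0, 0, 0]}, {"travel": [0, 0, -40], "turn": [0, 0, 0]}, {"travel": [0, 0, -40], "turn": [0, 0, 0]}, {"travel": [0, 0, -40], "turn": [0, 0, 0]}]}}

```text
time_s: 9.95
tool_pos: [0.5293, -0.16, 0.3212]
tool_rot: [[-0.998, -0.062, 0.001], [-0.062, 0.998, -0.0], [-0.001, -0.0, -1.0]]
force: [0.7, -0.5, -0.8]
width: 0.0001
```

Request:
{"name": "send_rows", "arguments": {"moves": [{"travel": [0, 45, 0], "turn": [0, 0, 0]}, {"travel": [0, 45, 0], "turn": [0, 0, 0]}, {"travel": [0, 45, 0], "turn": [0, 0, 0]}, {"travel": [0, 0, 0], "turn": [0, 0, 0]}, {"travel": [0, 0, 0], "turn": [0, 0, 0]}]}}

```text
time_s: 10.45
tool_pos: [0.5211, -0.0242, 0.3194]
tool_rot: [[-0.998, -0.065, 0.0], [-0.065, 0.998, 0.0], [-0.0, 0.0, -1.0]]
force: [0.1, -0.9, 1.1]
width: -0.0003
```

```bash
python3 - <<'E'
from h import *
for n in ('scene','top'):
    c,im,d=cam(n); cv2.imwrite(f'pics/d_{n}.png',im if n=='top' else cv2.resize(im[110:290,110:380],None,fx=2.9,fy=2.9,interpolation=cv2.INTER_CUBIC))
    f=192/np.tan(np.radians(c['fov_y'])/2); v,u=np.mgrid[:384,:512]; z=d.astype(float)
    p=np.stack([(u-c['cx'])/f*z,-(v-c['cy'])/f*z,-z],-1)@c['attitude'].T+c['xyz']; p=p[z>0]
    for t,x,y,H in (('tall',.535,-.16,.146),('squat',.501,.266,.096)):
        q=p[(p[:,2]>H-.008)&(p[:,2]<H+.1)&(np.hypot(p[:,0]-x,p[:,1]-y)<.07)]
        if len(q)<20: print(n,t,len(q)); continue
        U,S,V=np.linalg.svd(q-q.mean(0)); print(n,t,len(q),q.mean(0).round(4),q.min(0).round(3),q.max(0).round(3),V[2].round(3))
print(bot.state()['time_s'],bot.state()['force'])
E
```

```text
scene tall 390 [ 0.534  -0.1611  0.1461] [ 0.478 -0.198  0.138] [ 0.577 -0.124  0.151] [0.019 0.    1.   ]
scene squat 311 [0.5025 0.2651 0.0962] [0.454 0.229 0.088] [0.541 0.303 0.101] [-0.01  0.01 -1.  ]
top tall 467 [ 0.5304 -0.1606  0.1463] [ 0.484 -0.196  0.14 ] [ 0.574 -0.125  0.155] [-0.005 -0.007  1.   ]
top squat 428 [0.4995 0.2665 0.0965] [0.456 0.229 0.089] [0.54  0.303 0.105] [-0.013  0.017 -1.   ]
10.55 [6.02754599e-01 1.12908980e-04 2.82057368e-01]
```

View pics/d_scene.png

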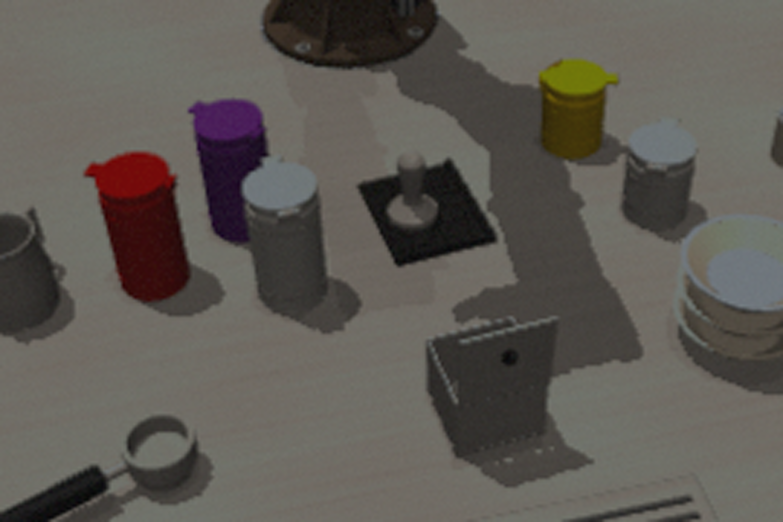

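View pics/d_top.png

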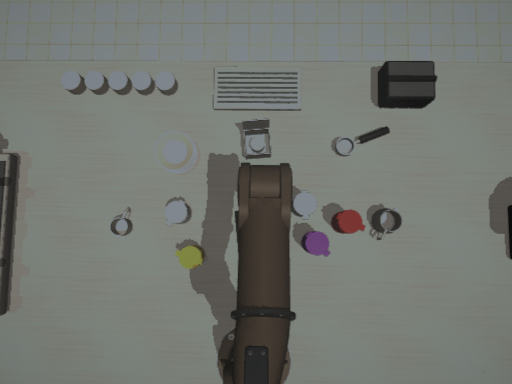

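Both lids are flat: the tall one at (305,204) and the squat one at (177,212) in the top view. The tin's lid is still open at (257,125), everything else is in its place, and the arm is clear.

```bash
python3 -c "
from plant import bot
print(bot.job_done())"
```

```text
the job is handed in; nothing more can be done
None
```

I closed both aluminium shakers, the squat one first and then the tall one, and handed the job in at about 10.6 s. For each, I put the closed fingertips behind the lid, swung it over along its hinge arc, and pressed it down with about 20 N until it stopped.

- **Lids:** The tops measure z = 0.096 m (squat) and 0.146 m (tall), which is the shut height. Both are level to within about 0.02 rad in both cameras, under the 0.08 rad limit.
- **Shakers:** Both are standing where they started, with no shift seen beyond a few millimetres of measuring error.
- **Everything else:** By eye in the final pictures, the tin's lid is still open and the other things have not moved; I did not measure these. The arm is clear of everything.

No check failed or disagreed. The hand-in reported no verdict.

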